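# Pack the gift carton of sweet tins

## Task

Pack the open gift carton: take the four closed sweet tins (large round, small round, square, oblong) off the steel tray and set each one upright, right down in the cardboard insert's well made for its shape and size. Set the tins down rather than dropping them, never tip one over, and leave the honey jar and the nut dish where they stand on the tray.

Things in the scene. Friction and masses are not known exactly. Their poses are not given: they have to be found in the camera images.
- tin_round_large: Loose closed gift tin for sweets, dark purple sides, yellow lid; all four tins share these colours. It starts upright on the steel sheet tray (tray floor 3 mm above the counter, tray rim 12 mm). Origin: centre of its underside, z up. Large round tin: 62 mm diameter, 46 mm high, about 160 g.
- tin_round_small: Loose closed gift tin for sweets, dark purple sides, yellow lid; all four tins share these colours. It starts upright on the steel sheet tray (tray floor 3 mm above the counter, tray rim 12 mm). Origin: centre of its underside, z up. Small round tin: 42 mm diameter, 56 mm high, about 110 g.
- tin_square: Loose closed gift tin for sweets, dark purple sides, yellow lid; all four tins share these colours. It starts upright on the steel sheet tray (tray floor 3 mm above the counter, tray rim 12 mm). Origin: centre of its underside, z up. Square tin: 52 x 52 mm, 50 mm high, about 180 g; x and y run along its sides.
- tin_oblong: Loose closed gift tin for sweets, dark purple sides, yellow lid; all four tins share these colours. It starts upright on the steel sheet tray (tray floor 3 mm above the counter, tray rim 12 mm). Origin: centre of its underside, z up. Oblong tin: 90 mm long (its x axis) by 40 mm wide (its y axis), 46 mm high, about 200 g.
- nest_round_large: Cream cardboard insert, 120 x 120 x 18 mm, one of four filling the fixed gold gift carton (250 x 250 mm, rim 28 mm above the counter). Dark-bottomed well for the large round tin: round, 78 mm diameter, 14 mm deep, in its middle. Origin: centre of the insert's underside, 4 mm above the counter; z up; well floor at z 4 mm, its rim at 18 mm. The larger of the two round wells.
- nest_round_small: Cream cardboard insert, 120 x 120 x 18 mm, one of four filling the fixed gold gift carton (250 x 250 mm, rim 28 mm above the counter). Dark-bottomed well for the small round tin: round, 58 mm diameter, 14 mm deep, in its middle. Origin: centre of the insert's underside, 4 mm above the counter; z up; well floor at z 4 mm, its rim at 18 mm. The smaller of the two round wells.
- nest_square: Cream cardboard insert, 120 x 120 x 18 mm, one of four filling the fixed gold gift carton (250 x 250 mm, rim 28 mm above the counter). Dark-bottomed well for the square tin: square, 68 x 68 mm, sides along the insert's x and y, 14 mm deep, in its middle. Origin: centre of the insert's underside, 4 mm above the counter; z up; well floor at z 4 mm, its rim at 18 mm. 
- nest_oblong: Cream cardboard insert, 120 x 120 x 18 mm, one of four filling the fixed gold gift carton (250 x 250 mm, rim 28 mm above the counter). Dark-bottomed well for the oblong tin: 106 mm along the insert's x axis by 56 mm along its y axis, 14 mm deep, in its middle. Origin: centre of the insert's underside, 4 mm above the counter; z up; well floor at z 4 mm, its rim at 18 mm. 
- honey_jar: Small loose amber glass jar with a steel cap, 48 mm diameter, 62 mm high, standing on the sheet tray among the tins; not part of the job. Origin: centre of its underside.
- nut_dish: Small loose white dish of pistachios, 68 mm across the rim, 38 mm across the foot, 24 mm high, on the sheet tray among the tins; not part of the job. Origin: centre of its underside.

How it is judged (in metres and radians):
At the end, for the whole second after the job is handed in: Each of the four tins stands in its own matching well: underside on the well's floor (less than 8 mm above the insert's origin; the floor is at 4 mm), centre within 13 mm of the insert's centre, upright within 0.1 rad, let go and at rest (under 0.02 m/s) (horizontal distance between tin_round_large and nest_round_large below 0.013 m and z of tin_round_large in the frame of nest_round_large below 0.008 m and angle between each of tin_round_large, tin_round_small, tin_square, tin_oblong's own z axis and vertical below 0.1 rad and linear speed of each of tin_round_large, tin_round_small, tin_square, tin_oblong below 0.02 m/s and horizontal distance between tin_round_small and nest_round_small below 0.013 m and z of tin_round_small in the frame of nest_round_small below 0.008 m and horizontal distance between tin_square and nest_square below 0.013 m and z of tin_square in the frame of nest_square below 0.008 m and horizontal distance between tin_oblong and nest_oblong below 0.013 m and z of tin_oblong in the frame of nest_oblong below 0.008 m); the robot touches nothing.
It fails at once if a tin is tipped more than about 35 degrees (0.6 rad) (angle between any of tin_round_large, tin_round_small, tin_square, tin_oblong's own z axis and vertical above 0.6 rad).
It fails at once if a tin is dropped: it moves faster than 0.65 m/s (a fall of about 2 cm) with no finger on it ((linear speed of tin_round_large above 0.65 m/s and contact force between the fingers and tin_round_large below 0.1 N) or (linear speed of tin_round_small above 0.65 m/s and contact force between the fingers and tin_round_small below 0.1 N) or (linear speed of tin_square above 0.65 m/s and contact force between the fingers and tin_square below 0.1 N) or (linear speed of tin_oblong above 0.65 m/s and contact force between the fingers and tin_oblong below 0.1 N)).
It fails at once if the honey jar or the nut dish is moved more than 25 mm, or tipped more than 0.4 rad (distance of any of honey_jar, nut_dish from where it was at the start of the episode above 0.025 m or angle between any of honey_jar, nut_dish's own z axis and vertical above 0.4 rad).
It also fails if it takes over 93 s, if anything falls off the work surface, if the arm or the gripper's body presses on something with over 40 N, if the wrist force passes 120 N, or if a joint passes its speed limit or range.

## Robot

A 6-joint arm with a two-finger parallel gripper is mounted at the origin on the work surface. World frame = base frame: x ahead of the robot, y to its left, z up, the work surface at z = 0. Lengths are in m, angles in degrees, forces in N, time in s.
With the tool pointing down it reaches from about 0.25 to 0.725 m from the base axis. Payload 9.7 kg.
Tool frame: the origin (TCP) lies on the centre line of the jaws, within the pads' length; the fingertips stand 17 mm ahead of it and the grasp point (between the pads) lies 2 mm behind it (bot.nose_length is the distance from the TCP to the fingertips, in m); x points along the fingers, y is the direction in which the jaws open and shut, and the axes are right-handed (so a half turn about x gives the same grasp; the last joint's range is limited). The gripper opens to 85 mm and grips with 20 to 120 N. Pads are 22 mm wide; open, the fingers measure 114 mm over their backs; the gripper's body (76 mm by 85 mm) begins 54 mm behind the grasp point. The pads swing forward as they close: fully open they stand 13 mm farther back than shut.
Start: joints at [-74.542, 4.979, 10.078, 95.1, 0, 90], TCP at [0.147, -0.53, 0.248] pointing down, gripper open.
Joint ranges: [-179.16, 179.16], [-48.56, 103.87], [-65.8, 70.77], [-126.05, 130.52], [-82.76, 87.17], [-180, 180]. Speed limits (degrees/s): [127.2, 127.2, 147.25, 180, 180, 180].

## Interface

Orientations are given as [roll, pitch, yaw] about the fixed x, y, z axes, in that order (R = Rz(yaw) Ry(pitch) Rx(roll)).
In Python, from workcell import bot, viewer, ticket gives the robot as it stands.
- The arm moves only by the tool jog_arm, never from a script. Its argument "deltas" is a list of rows, each an object of numbers: "fingers": the opening, from 0 (shut) to 1 (fully open); "x", "y", "z": the shift along the world's x, y, z in mm; "twist": the turn about the world's z in degrees. A call has 1 to 10 rows; each row is the pose to reach, as a shift and turn from the pose measured when the call began; what a row does not reach only later rows make up. A row lasts 1/10 s, in which the tool goes at most 50 mm and 8.59 degrees, less where a joint would pass 70% of its speed; a pose out of reach is approached as far as the arm can. A call with a gripper value outside its range is refused whole. The fingers move at their own pace and stop on an object; "grip_force" is the grip in N (left out, the last holds). Time passes only in rows, so rows that repeat a pose let the fingers close. It gives the time, the measured TCP pose, the force and the opening at its end, in the units of the state.
- bot.get_obs(): the state, without advancing time (a new reading comes with each control period).
- viewer.camera(name): name is "side" or "top"; returns a dict with "image" (420x560x3 uint8, red, green, blue), "fovy" (degrees; the focal length in pixels is half the picture's height over the tangent of half this angle, whatever the lens; pixels are square), "cx", "cy" (the principal point, pixels), "world_to_cam" (4x4, takes a point from world to camera coordinates). Camera axes: x right, y down, z forward; pixel columns grow to the right and rows downward; lengths in m; the calibration is good to about 2 mm. A picture is of the moment at which its call begins. There is no depth.
- ticket.job_done(): hands the job in, once; it reports no verdict.
The state is a dict: "time": time; "q": joint angles; "qd": joint speeds; "joint_efforts": joint torques, N m; "ee_pos": TCP position; "tcp_rot": TCP orientation; "wrist_force": force on the tool from outside, world axes, zero at the start; "torque": the same for the moment, N m; "opening": finger opening in m.
Only numpy, scipy, OpenCV 4.12 (cv2) and the standard library are available. Lean on these libraries where they do the work, as an engineer would, in place of code of your own. Each camera call takes 0.05 s, during which the arm holds its last target.

## Working session

There is one attempt and no reset: what is moved stays moved. The work goes in short steps, Python scripts to look and compute and a tool call to move; the robot and the scene stay as the last step left them, time stands still between calls to the robot, and variables do not carry over. Pictures are saved under pics/ and viewed, and the job is handed in when it is done.

Besides the shell and the picture viewer there is one more tool, called as name([rows], argument=value, ...), one row to a line, values as JSON. jog_arm: Moves the arm, as the interface text tells. Its arguments: {"type":"object","properties":{"deltas":{"type":"array"},"grip_force":{"type":"number"}},"required":["deltas"]}

```bash
ls; mkdir -p pics
python3 - <<'E'
from workcell import bot, viewer, ticket
import cv2,numpy as np
o=bot.get_obs();print(o)
for n in("side","top"):
    c=viewer.camera(n);cv2.imwrite(f"pics/{n}0.png",c["image"][:,:,::-1])
    print(n,c["fovy"],c["cx"],c["cy"],np.round(c["world_to_cam"],4).tolist(), [k for k in c])
print(bot.nose_length)
E
```

```text
pics
{'time': 0.0, 'q': array([-7.45439280e+01,  5.01136454e+00,  1.00359278e+01,  9.50998739e+01,
       -9.05693241e-05,  8.99985049e+01]), 'qd': array([-0.03446659,  0.0518999 , -0.02208246, -0.05729262, -0.09268131,
        0.08460087]), 'joint_efforts': array([-1.10144963e-03, -5.20388889e+01,  4.64801931e+01,  1.62198994e-02,
        1.86946863e-05,  5.85488436e-06]), 'ee_pos': array([ 0.14652097, -0.52991647,  0.24759372]), 'tcp_rot': array([-89.93259069,  89.92468931, 105.52497649]), 'wrist_force': array([-0.78636466,  0.09734542,  0.41420019]), 'torque': array([-0.02542836, -0.01747688,  0.01136618]), 'opening': 0.08514544463585007}
side 56.10170410162022 277.216124821859 211.09164427500252 [[0.9895, -0.1432, -0.0192, -0.5329], [-0.1058, -0.6277, -0.7712, 0.0949], [0.0984, 0.7652, -0.6363, 0.9551], [0.0, 0.0, 0.0, 1.0]] ['image', 'fovy', 'cx', 'cy', 'world_to_cam']
top 48.06789095120584 273.72314957965426 212.38497496747803 [[-0.0155, -0.9998, 0.0111, 0.0087], [-0.9943, 0.0142, -0.1053, 0.5388], [0.1051, -0.0127, -0.9944, 0.9681], [0.0, 0.0, 0.0, 1.0]] ['image', 'fovy', 'cx', 'cy', 'world_to_cam']
0.017
```

View pics/side0.png

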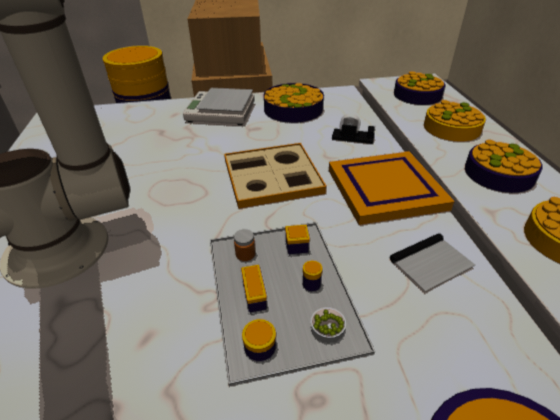

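View pics/top0.png

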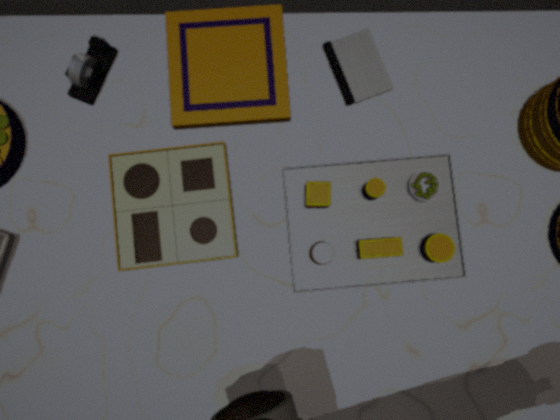

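Side view: jar (245,245), square (298,237), small round (312,275), oblong (254,285), large round (259,338) and dish (328,324). In the top view, the wells are large round (142,181), square (199,174), oblong (147,237) and small round (203,230).

```bash
cat > h.py <<'E'
from workcell import bot, viewer, ticket
import cv2,numpy as np
def cam(n):
    c=viewer.camera(n); f=210/np.tan(np.radians(c["fovy"])/2)
    K=np.array([[f,0,c["cx"]],[0,f,c["cy"]],[0,0,1]]);c["K"]=K;c["P"]=K@c["world_to_cam"][:3];return c
def back(c,uv,z):
    P=c["P"];H=np.c_[P[:,0],P[:,1],P[:,2]*z+P[:,3]]
    return cv2.perspectiveTransform(np.float64(uv).reshape(-1,1,2),np.linalg.inv(H)).reshape(-1,2)
def proj(c,X):
    p=c["P"]@np.append(X,1);return p[:2]/p[2]
def tri(c1,u1,c2,u2):
    X=cv2.triangulatePoints(c1["P"],c2["P"],np.float64(u1).reshape(2,1),np.float64(u2).reshape(2,1));return (X[:3]/X[3]).ravel()
E
python3 - <<'E'
from h import *
c=cam("top");s=cam("side")
cv2.imwrite("pics/t1.png",cv2.resize(c["image"][135:300,100:480,::-1],None,fx=2.1,fy=2.1,interpolation=cv2.INTER_CUBIC))
cv2.imwrite("pics/s1.png",cv2.resize(s["image"][140:380,205:375,::-1],None,fx=2.5,fy=2.5,interpolation=cv2.INTER_CUBIC))
for n,k in(("top",c),("side",s)):
    hsv=cv2.cvtColor(k["image"],cv2.COLOR_RGB2HSV)
    m=((hsv[...,0]>15)&(hsv[...,0]<35)&(hsv[...,1]>150)&(hsv[...,2]>90)).astype(np.uint8)
    N,l,st,ce=cv2.connectedComponentsWithStats(m)
    for i in range(1,N):
        if 60<st[i,4]<3000: print(n,i,st[i].tolist(),ce[i].round(1), back(k,ce[i],.05).round(4).tolist())
E
```

```text
top 5 [0, 143, 9, 16, 68] [  4.1 150. ] [[0.6754, 0.5613]]
top 17 [367, 179, 18, 18, 263] [375.5 187.1] [[0.5867, -0.2121]]
top 18 [306, 182, 24, 24, 545] [317.9 193.3] [[0.5751, -0.0916]]
top 22 [426, 234, 29, 28, 623] [439.9 247.6] [[0.4587, -0.3405]]
top 23 [359, 238, 43, 20, 745] [380.4 247.2] [[0.4612, -0.2175]]
side 1 [188, 0, 71, 19, 1104] [224.    8.5] [[0.4935, 2.1495]]
side 3 [102, 45, 60, 40, 1199] [130.6  59.8] [[0.0164, 1.2261]]
side 5 [263, 52, 8, 24, 75] [266.5  66. ] [[0.638, 1.0164]]
side 8 [192, 69, 70, 12, 178] [218.7  76.5] [[0.4228, 0.9312]]
side 9 [398, 71, 46, 20, 544] [420.4  81.4] [[1.2287, 0.7184]]
side 14 [264, 83, 59, 24, 944] [293.3  94.9] [[0.701, 0.6832]]
side 15 [122, 86, 21, 9, 132] [131.1  90.2] [[0.0702, 0.8504]]
side 16 [426, 100, 60, 41, 1339] [457.2 119.3] [[1.2102, 0.3807]]
side 20 [472, 140, 69, 35, 1442] [506.4 157.9] [[1.2292, 0.1279]]
side 21 [225, 143, 101, 58, 311] [274.  181.5] [[0.5488, 0.1254]]
side 26 [329, 151, 125, 65, 1991] [389.5 186.5] [[0.848, 0.0508]]
side 28 [349, 160, 81, 42, 2114] [387.4 180.5] [[0.8523, 0.0779]]
side 29 [531, 197, 29, 47, 840] [548.  217.8] [[1.1707, -0.1329]]
side 30 [285, 225, 25, 18, 384] [296.8 233.5] [[0.5724, -0.0892]]
side 31 [303, 261, 19, 18, 268] [312.1 268.7] [[0.5845, -0.2012]]
side 32 [241, 265, 26, 38, 700] [253.2 283.3] [[0.4583, -0.2207]]
side 40 [242, 319, 34, 33, 846] [258.4 334.5] [[0.4562, -0.3403]]
side 53 [448, 398, 100, 22, 1486] [494.1 410.8] [[0.7958, -0.5273]]
```

Run:
```python
from h import *
c=cam("top")
g=c["image"].astype(int)
sub=np.zeros(g.shape[:2],np.uint8);sub[140:272,105:242]=1
m=((g.sum(2)<230)&(sub>0)).astype(np.uint8)
N,l,st,ce=cv2.connectedComponentsWithStats(m)
for i in range(1,N):
    if st[i,4]>100:
        r=cv2.minAreaRect(np.argwhere(l==i)[:,::-1].astype(np.float32)); print(st[i].tolist(),ce[i].round(1),r,back(c,ce[i],.022),back(c,ce[i],.008))
```

```text
[109, 142, 129, 128, 723] [169.  188.2] ((171.8719482421875, 205.34756469726562), (115.06964874267578, 120.70166015625), 83.6598129272461) [[0.59465857 0.22353941]] [[0.59691296 0.22648963]]
[180, 158, 35, 34, 1010] [197.3 174.2] ((197.2178192138672, 174.17822265625), (31.642183303833008, 32.23920440673828), 84.2894058227539) [[0.62414312 0.16328418]] [[0.62681141 0.16538854]]
[123, 163, 37, 36, 1055] [141.1 180.6] ((141.0, 180.5), (35.0, 36.0), 90.0) [[0.6118244  0.28317252]] [[0.61431976 0.28695986]]
[131, 211, 31, 53, 1365] [146.  236.9] ((145.89344787597656, 236.82786560058594), (50.70001983642578, 27.341798782348633), 84.80557250976562) [[0.49140529 0.27107919]] [[0.49221022 0.27469677]]
[190, 217, 27, 27, 588] [203. 230.] ((203.0, 230.0), (26.0, 26.0), 90.0) [[0.50418416 0.15101617]] [[0.50516847 0.15294831]]
```

View pics/t1.png

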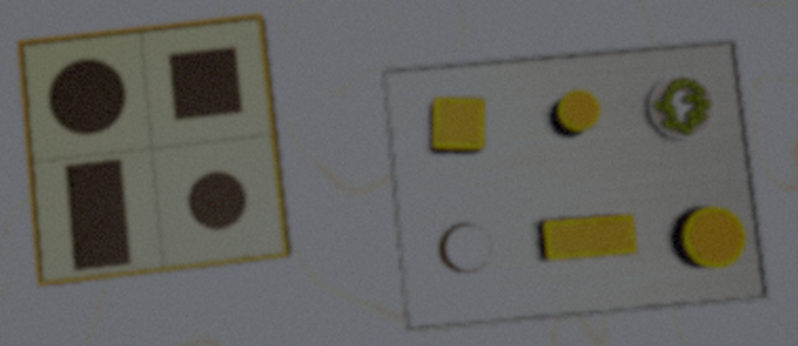

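View pics/s1.png

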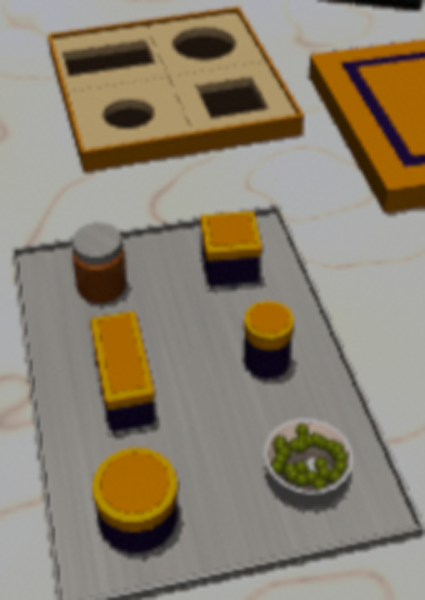

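```bash
cat > fit.py <<'E'
from h import *
from scipy.optimize import minimize
S=4
SH={'L':('r',.062),'S':('r',.042),'Q':('b',.052,.052),'O':('b',.090,.040)}
def outline(k,x,y,a):
    s=SH[k]
    if s[0]=='r': t=np.linspace(0,2*np.pi,48,endpoint=False);p=np.c_[np.cos(t),np.sin(t)]*s[1]/2
    else: p=np.array([[-1,-1],[1,-1],[1,1],[-1,1]])*np.array(s[1:])/2
    R=np.array([[np.cos(a),-np.sin(a)],[np.sin(a),np.cos(a)]]);return p@R.T+[x,y]
def mask(c):
    hsv=cv2.cvtColor(c["image"],cv2.COLOR_RGB2HSV)
    return ((hsv[...,0]>10)&(hsv[...,0]<38)&(hsv[...,1]>130)&(hsv[...,2]>70)).astype(np.uint8)
def pp(c,P2,z): return np.array([proj(c,[a,b,z]) for a,b in P2])
def hull(c,k,x,y,a,z,b):
    o=outline(k,x,y,a);return cv2.convexHull(np.r_[pp(c,o,z),pp(c,o,z-b)].astype(np.float32)).reshape(-1,2)
def fit(k,p0,C,band):
    M=[];
    for c in C:
        h=hull(c,k,p0[0],p0[1],p0[2],p0[3],band);x0,y0=np.floor(h.min(0)-9).astype(int);x1,y1=np.ceil(h.max(0)+9).astype(int)
        m=mask(c)[y0:y1,x0:x1].astype(np.float32)
        M.append((c,x0,y0,m))
    def cost(v):
        p=np.array(p0)+np.array(v[:4])*[.001,.001,np.radians(1),.001];b=band+v[4]*.001;t=0
        for c,x0,y0,m in M:
            h=(hull(c,k,*p,b)-[x0,y0]+.5)*S
            r=np.zeros((m.shape[0]*S,m.shape[1]*S),np.uint8);cv2.fillPoly(r,[np.round((h-.5)*16).astype(np.int32)],255,shift=4)
            r=cv2.resize(r,m.shape[::-1],interpolation=cv2.INTER_AREA)/255.
            t+=((r-m)**2).sum()
        return t
    r=minimize(cost,np.zeros(5),method='Nelder-Mead',options=dict(initial_simplex=np.r_[np.zeros((1,5)),np.diag([4,4,4,4,2])],maxiter=400))
    p=np.array(p0)+r.x[:4]*[.001,.001,np.radians(1),.001]
    return p,band+r.x[4]*.001,r.fun
E
python3 - <<'E'
from fit import *
C=[cam("top"),cam("side")]
for k,p in dict(L=(.457,-.340,0,.049),S=(.586,-.209,0,.059),Q=(.574,-.091,.05,.053),O=(.460,-.219,np.pi/2+.05,.049)).items():
    for CC in (C,):
        r,b,f=fit(k,p,CC,.009);print(k,r[:2].round(4),np.degrees(r[2]).round(1),r[3].round(4),'band',round(b,4),'cost',round(f,1))
        for c in C:
            h=hull(c,k,*r,b); cv2.polylines(c["image"],[np.round(h*16).astype(np.int32)],True,(255,0,0),1,shift=4)
# wells overlay
W=dict(L=(.6118,.2832,.078/2),S=(.5042,.151,.029))
cen=np.array([.5579,.2172]);a=np.arctan2(.6118-.4914,-(.2832-.2711)) # dir
from math import *
th=atan2(.2832-.2711,.6118-.4914)
print('carton yaw',degrees(th))
E=np.array([cos(th),sin(th)]);F=np.array([-sin(th),cos(th)])
for i,j,w,h,rd in((1,1,.078,.078,1),(1,-1,.068,.068,0),(-1,1,.106,.056,0),(-1,-1,.058,.058,1)):
    m=cen+.06*i*E+.06*j*F
    t=np.linspace(0,2*pi,40) if rd else None
    q=np.c_[np.cos(t),np.sin(t)]*w/2 if rd else np.array([[-1,-1],[1,-1],[1,1],[-1,1]])*[w/2,h/2]
    print(m)
    q=m+q[:,:1]*E+q[:,1:]*F
    for c in C: cv2.polylines(c["image"],[np.round(pp(c,q,.022)*16).astype(np.int32)],True,(255,0,0),1,shift=4)
cr=cen+np.array([[1,1],[1,-1],[-1,-1],[-1,1]])@np.array([E,F])*.125
for c in C: cv2.polylines(c["image"],[np.round(pp(c,cr,.028)*16).astype(np.int32)],True,(0,0,255),1,shift=4)
cv2.imwrite("pics/t2.png",cv2.resize(C[0]["image"][135:300,100:480,::-1],None,fx=2.1,fy=2.1,interpolation=cv2.INTER_CUBIC))
cv2.imwrite("pics/s2.png",cv2.resize(C[1]["image"][140:380,205:375,::-1],None,fx=2.5,fy=2.5,interpolation=cv2.INTER_CUBIC))
E
```

```text
L [ 0.4567 -0.3395] -0.3 0.0518 band 0.0056 cost 96.9
S [ 0.5833 -0.2087] 4.5 0.0616 band 0.0084 cost 69.2
Q [ 0.5733 -0.0899] -0.2 0.0549 band 0.0089 cost 85.9
O [ 0.4598 -0.2174] 93.6 0.0512 band 0.007 cost 126.6
carton yaw 5.7388617543226115
[0.6115996  0.28289896]
[0.62359896 0.1635004 ]
[0.49220104 0.2708996 ]
[0.5042004  0.15150104]
```

View pics/t2.png

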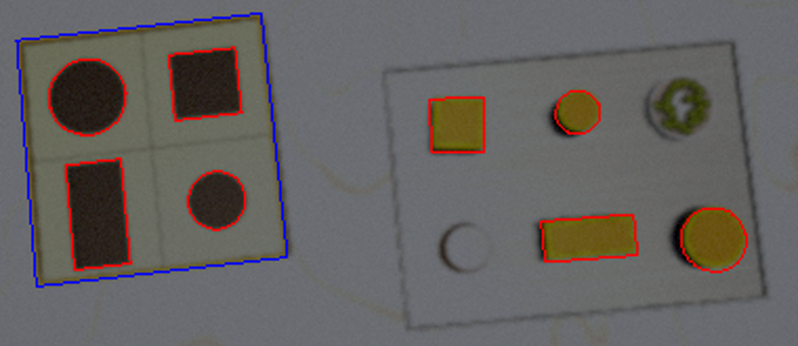

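View pics/s2.png

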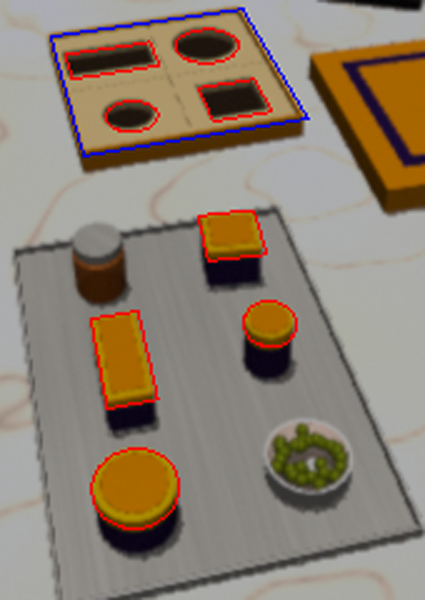

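The fitted outlines match both views. The jaws now lie at −74.5°. I'll start with the large round tin at (0.457, −0.340).

jog_arm([
  {"x": 40,"y": 24,"z": 0,"twist": 8,"fingers": 1},
  {"x": 80,"y": 48,"z": 0,"twist": 16,"fingers": 1},
  {"x": 120,"y": 73,"z": 0,"twist": 24,"fingers": 1},
  {"x": 160,"y": 98,"z": 0,"twist": 32,"fingers": 1},
  {"x": 200,"y": 122,"z": -20,"twist": 40,"fingers": 1},
  {"x": 240,"y": 147,"z": -50,"twist": 48,"fingers": 1},
  {"x": 280,"y": 171,"z": -80,"twist": 56,"fingers": 1},
  {"x": 310,"y": 190,"z": -110,"twist": 64,"fingers": 1},
  {"x": 310,"y": 190,"z": -120,"twist": 72,"fingers": 1},
  {"x": 310,"y": 190,"z": -120,"twist": 78,"fingers": 1},
], grip_force=40)

```text
time: 1.35
ee_pos: [0.4569, -0.338, 0.1248]
tcp_rot: [-129.7, 89.7, 144.2]
wrist_force: [-0.4, -0.3, 0.7]
opening: 0.0856
```

jog_arm([
  {"y": -2,"z": -25,"fingers": 1},
  {"y": -2,"z": -50,"fingers": 1},
  {"y": -2,"z": -70,"fingers": 1},
  {"y": -2,"z": -80,"fingers": 1},
  {"y": -2,"z": -88,"fingers": 1},
  {"y": -2,"z": -88,"fingers": 1},
  {"y": -2,"z": -88,"fingers": 0.5},
  {"y": -2,"z": -88,"fingers": 0.5},
  {"y": -2,"z": -88,"fingers": 0.5},
  {"y": -2,"z": -88,"fingers": 0.5},
])

```text
validation failed for argument at $.de...
```

```bash
cat > snap.py <<'E'
import sys
from h import *
a=cam("side")["image"];b=cam("top")["image"]
r=lambda i:cv2.resize(i[:,:,::-1],None,fx=.7,fy=.7,interpolation=cv2.INTER_AREA) 
s=cv2.resize(a[120:400,190:400,::-1],(400,533));t=cv2.resize(b[130:310,100:480,::-1],(400,190))
im=np.zeros((533,800,3),np.uint8);im[:, :400]=s;im[:190,400:]=t
cv2.imwrite(f"pics/{sys.argv[1]}.png",im)
E
python3 snap.py g1
```

```text
(no output)
```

View pics/g1.png

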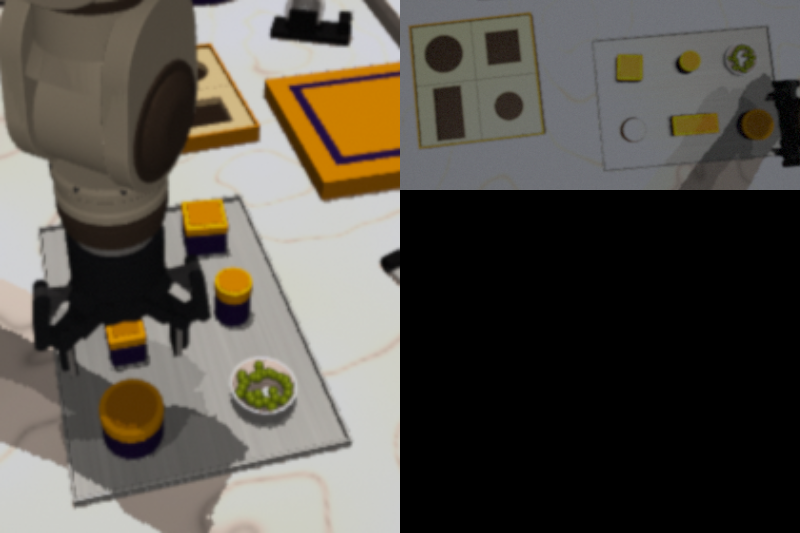

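The call was refused because it left out some axes, so the arm hasn't moved. The gripper hovers above the large tin, with the jaws along x. I'll resend complete rows.

jog_arm([
  {"x": 0,"y": -2,"z": -25,"twist": 0,"fingers": 1},
  {"x": 0,"y": -2,"z": -50,"twist": 0,"fingers": 1},
  {"x": 0,"y": -2,"z": -70,"twist": 0,"fingers": 1},
  {"x": 0,"y": -2,"z": -80,"twist": 0,"fingers": 1},
  {"x": 0,"y": -2,"z": -88,"twist": 0,"fingers": 1},
  {"x": 0,"y": -2,"z": -88,"twist": 0,"fingers": 1},
  {"x": 0,"y": -2,"z": -88,"twist": 0,"fingers": 0.5},
  {"x": 0,"y": -2,"z": -88,"twist": 0,"fingers": 0.5},
  {"x": 0,"y": -2,"z": -88,"twist": 0,"fingers": 0.5},
  {"x": 0,"y": -2,"z": -88,"twist": 0,"fingers": 0.5},
])

```text
time: 2.45
ee_pos: [0.4574, -0.342, 0.0409]
tcp_rot: [35.3, 90.0, -51.1]
wrist_force: [0.0, 0.3, 5.3]
opening: 0.0608
```

jog_arm([
  {"x": 0,"y": 0,"z": 0,"twist": 0,"fingers": 0.3},
  {"x": 0,"y": 0,"z": 5,"twist": 0,"fingers": 0.3},
  {"x": 0,"y": 0,"z": 15,"twist": 0,"fingers": 0.3},
  {"x": 0,"y": 0,"z": 30,"twist": 0,"fingers": 0.3},
  {"x": 0,"y": 0,"z": 50,"twist": 0,"fingers": 0.3},
  {"x": 0,"y": 0,"z": 70,"twist": 0,"fingers": 0.3},
  {"x": 0,"y": 0,"z": 70,"twist": 0,"fingers": 0.3},
])

```text
time: 3.15
ee_pos: [0.4587, -0.3429, 0.1149]
tcp_rot: [47.7, 89.6, -38.8]
wrist_force: [0.1, 0.3, -1.7]
opening: 0.0607
```

```bash
python3 snap.py g2
```

```text
(no output)
```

View pics/g2.png

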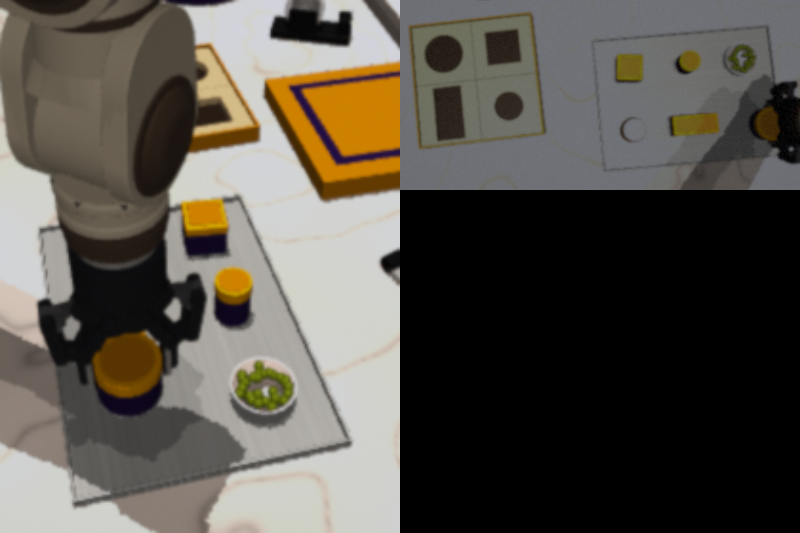

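The large tin is lifted and level in the jaws, at side crop (128,370). Next I'll carry it across to the large round well.

jog_arm([
  {"x": 5,"y": 25,"z": 20,"twist": 0,"fingers": 0.3},
  {"x": 12,"y": 60,"z": 35,"twist": 0,"fingers": 0.3},
  {"x": 22,"y": 100,"z": 35,"twist": 0,"fingers": 0.3},
  {"x": 32,"y": 140,"z": 35,"twist": 0,"fingers": 0.3},
  {"x": 42,"y": 180,"z": 35,"twist": 0,"fingers": 0.3},
  {"x": 52,"y": 220,"z": 35,"twist": 0,"fingers": 0.3},
  {"x": 62,"y": 260,"z": 35,"twist": 0,"fingers": 0.3},
  {"x": 72,"y": 300,"z": 35,"twist": 0,"fingers": 0.3},
  {"x": 82,"y": 340,"z": 35,"twist": 0,"fingers": 0.3},
  {"x": 92,"y": 380,"z": 35,"twist": 0,"fingers": 0.3},
])

```text
time: 4.25
ee_pos: [0.5493, 0.0396, 0.1452]
tcp_rot: [-8.0, 89.9, -94.4]
wrist_force: [0.9, -0.7, -2.1]
opening: 0.0604
```

jog_arm([
  {"x": 10,"y": 40,"z": 0,"twist": 0,"fingers": 0.3},
  {"x": 20,"y": 80,"z": 0,"twist": 0,"fingers": 0.3},
  {"x": 30,"y": 120,"z": 0,"twist": 0,"fingers": 0.3},
  {"x": 40,"y": 160,"z": 0,"twist": 0,"fingers": 0.3},
  {"x": 50,"y": 200,"z": 0,"twist": 0,"fingers": 0.3},
  {"x": 55,"y": 225,"z": 0,"twist": 0,"fingers": 0.3},
  {"x": 60,"y": 244,"z": -10,"twist": 0,"fingers": 0.3},
  {"x": 60,"y": 244,"z": -20,"twist": 0,"fingers": 0.3},
  {"x": 60,"y": 244,"z": -30,"twist": 0,"fingers": 0.3},
  {"x": 60,"y": 244,"z": -30,"twist": 0,"fingers": 0.3},
])

```text
time: 5.25
ee_pos: [0.6082, 0.2823, 0.1124]
tcp_rot: [-51.6, 89.7, -138.1]
wrist_force: [0.0, 0.2, -1.4]
opening: 0.0604
```

jog_arm([
  {"x": 3,"y": -1,"z": -15,"twist": 0,"fingers": 0.3},
  {"x": 3,"y": -1,"z": -30,"twist": 0,"fingers": 0.3},
  {"x": 3,"y": -1,"z": -42,"twist": 0,"fingers": 0.3},
  {"x": 3,"y": -1,"z": -50,"twist": 0,"fingers": 0.3},
  {"x": 3,"y": -1,"z": -55,"twist": 0,"fingers": 0.3},
  {"x": 3,"y": -1,"z": -59,"twist": 0,"fingers": 0.3},
  {"x": 3,"y": -1,"z": -62,"twist": 0,"fingers": 0.3},
  {"x": 3,"y": -1,"z": -64,"twist": 0,"fingers": 0.3},
  {"x": 3,"y": -1,"z": -66,"twist": 0,"fingers": 0.3},
  {"x": 3,"y": -1,"z": -66,"twist": 0,"fingers": 0.3},
])

```text
time: 6.25
ee_pos: [0.6112, 0.2813, 0.0464]
tcp_rot: [-51.0, 89.7, -137.4]
wrist_force: [0.6, -0.1, -2.8]
opening: 0.0607
```

```bash
python3 snap.py g3
```

```text
(no output)
```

View pics/g3.png

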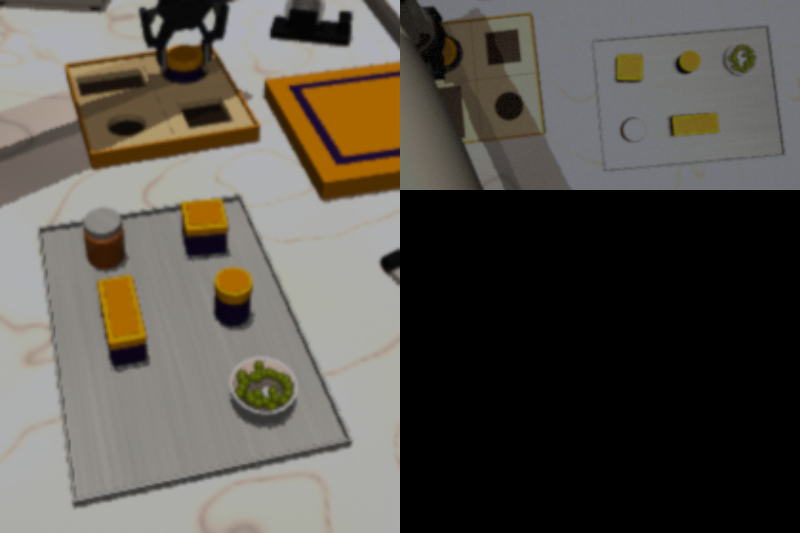

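The tin is inside the well's outline at side crop (185,62), with no floor contact felt yet. I'll lower it the last few mm.

jog_arm([
  {"x": 0,"y": 0,"z": -1,"twist": 0,"fingers": 0.3},
  {"x": 0,"y": 0,"z": -2,"twist": 0,"fingers": 0.3},
  {"x": 0,"y": 0,"z": -2,"twist": 0,"fingers": 0.3},
])

```text
time: 6.65
ee_pos: [0.6114, 0.2814, 0.046]
tcp_rot: [-44.3, 89.8, -130.7]
wrist_force: [-2.9, -1.8, 5.7]
opening: 0.0606
```

jog_arm([
  {"x": 0,"y": 0,"z": 0,"twist": 0,"fingers": 1},
  {"x": 0,"y": 0,"z": 0,"twist": 0,"fingers": 1},
  {"x": 0,"y": 0,"z": 0,"twist": 0,"fingers": 1},
  {"x": 0,"y": 0,"z": 0,"twist": 0,"fingers": 1},
  {"x": 0,"y": 0,"z": 15,"twist": 0,"fingers": 1},
  {"x": 0,"y": 0,"z": 40,"twist": 0,"fingers": 1},
  {"x": 0,"y": 0,"z": 80,"twist": 0,"fingers": 1},
  {"x": 0,"y": -30,"z": 90,"twist": 0,"fingers": 1},
  {"x": 0,"y": -70,"z": 90,"twist": 0,"fingers": 1},
  {"x": 0,"y": -110,"z": 90,"twist": 0,"fingers": 1},
])

```text
time: 7.65
ee_pos: [0.6116, 0.1707, 0.1379]
tcp_rot: [-13.7, 89.9, -100.1]
wrist_force: [1.2, -0.2, 0.1]
opening: 0.0849
```

```bash
python3 snap.py g4
```

```text
(no output)
```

View pics/g4.png

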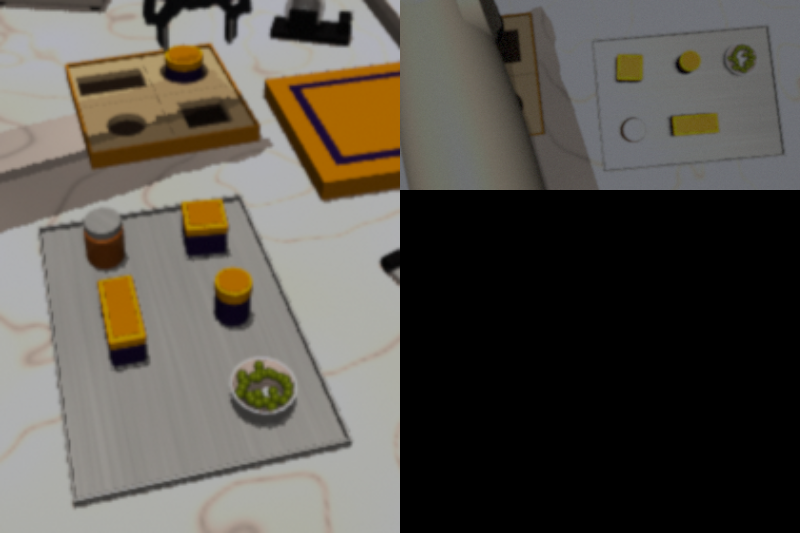

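The large tin sits in its well at side crop (184,62). The square tin is next.

jog_arm([
  {"x": -6,"y": -40,"z": 0,"twist": 0,"fingers": 1},
  {"x": -12,"y": -80,"z": 0,"twist": -1,"fingers": 1},
  {"x": -18,"y": -120,"z": 0,"twist": -2,"fingers": 1},
  {"x": -24,"y": -160,"z": 0,"twist": -3,"fingers": 1},
  {"x": -30,"y": -200,"z": 0,"twist": -3.6,"fingers": 1},
  {"x": -35,"y": -235,"z": 0,"twist": -3.6,"fingers": 1},
  {"x": -38,"y": -261,"z": 0,"twist": -3.6,"fingers": 1},
  {"x": -38,"y": -261,"z": -20,"twist": -3.6,"fingers": 1},
  {"x": -38,"y": -261,"z": -30,"twist": -3.6,"fingers": 1},
  {"x": -38,"y": -261,"z": -30,"twist": -3.6,"fingers": 1},
])

```text
time: 8.75
ee_pos: [0.5731, -0.0929, 0.1067]
tcp_rot: [-51.3, 89.7, -141.6]
wrist_force: [0.3, 0.3, -0.4]
opening: 0.0857
```

```bash
python3 snap.py g5
python3 - <<'E'
from fit import *
C=[cam("side")]
for k,p in dict(L=(.6116,.2829,0,.054),S=(.586,-.209,0,.059)).items():
    r,b,f=fit(k,p,C,.008);print(k,r.round(4),b,f)
E
```

```text
L [0.523  0.3244 0.5065 0.0706] -0.008270616805244938 40.0
S [ 0.5849 -0.1985  0.1578  0.0527] 0.014444130412972727 9.896224529027297
```

View pics/g5.png

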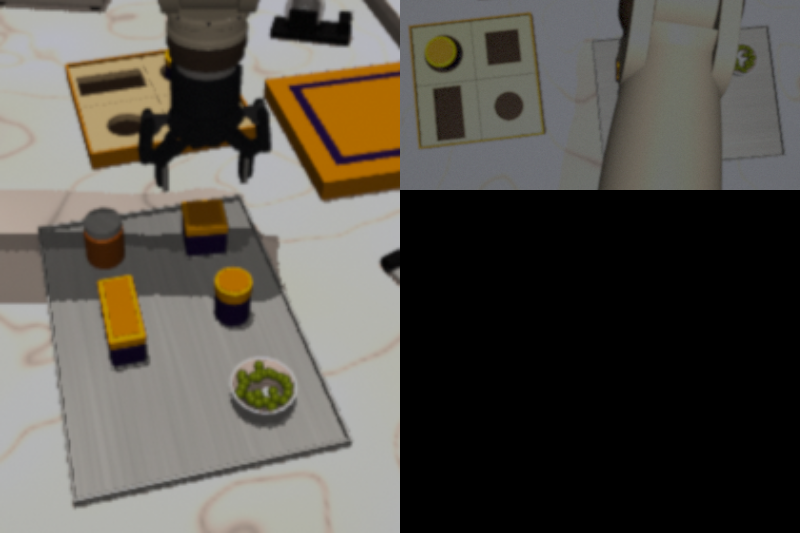

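The large tin is centred in its well in the top crop (441,53). The jaws are now over the square tin, so I'll descend and grip.

jog_arm([
  {"x": 0,"y": 3,"z": -20,"twist": 0,"fingers": 1},
  {"x": 0,"y": 3,"z": -40,"twist": 0,"fingers": 1},
  {"x": 0,"y": 3,"z": -55,"twist": 0,"fingers": 1},
  {"x": 0,"y": 3,"z": -65,"twist": 0,"fingers": 1},
  {"x": 0,"y": 3,"z": -65,"twist": 0,"fingers": 1},
  {"x": 0,"y": 3,"z": -65,"twist": 0,"fingers": 0.3},
  {"x": 0,"y": 3,"z": -65,"twist": 0,"fingers": 0.3},
  {"x": 0,"y": 3,"z": -65,"twist": 0,"fingers": 0.3},
  {"x": 0,"y": 3,"z": -65,"twist": 0,"fingers": 0.3},
  {"x": 0,"y": 3,"z": -65,"twist": 0,"fingers": 0.3},
])

```text
time: 9.9
ee_pos: [0.5748, -0.09, 0.0449]
tcp_rot: [20.7, 89.8, -69.5]
wrist_force: [-1.7, 0.1, 6.7]
opening: 0.0512
```

jog_arm([
  {"x": 0,"y": 0,"z": 5,"twist": 0,"fingers": 0.2},
  {"x": 0,"y": 0,"z": 15,"twist": 0,"fingers": 0.2},
  {"x": 0,"y": 0,"z": 35,"twist": 0,"fingers": 0.2},
  {"x": 0,"y": 0,"z": 60,"twist": 0,"fingers": 0.2},
  {"x": 4,"y": 20,"z": 70,"twist": 1,"fingers": 0.2},
  {"x": 10,"y": 50,"z": 70,"twist": 2,"fingers": 0.2},
  {"x": 18,"y": 90,"z": 70,"twist": 4,"fingers": 0.2},
  {"x": 26,"y": 130,"z": 70,"twist": 6,"fingers": 0.2},
  {"x": 34,"y": 170,"z": 70,"twist": 6,"fingers": 0.2},
  {"x": 42,"y": 210,"z": 70,"twist": 6,"fingers": 0.2},
])

```text
time: 10.9
ee_pos: [0.6169, 0.1216, 0.1156]
tcp_rot: [24.7, 89.8, -59.5]
wrist_force: [1.0, -0.7, -1.2]
opening: 0.0515
```

jog_arm([
  {"x": 5,"y": 25,"z": 0,"twist": 0,"fingers": 0.2},
  {"x": 7,"y": 43,"z": 0,"twist": 0,"fingers": 0.2},
  {"x": 7,"y": 43,"z": -8,"twist": 0,"fingers": 0.2},
  {"x": 7,"y": 43,"z": -18,"twist": 0,"fingers": 0.2},
  {"x": 7,"y": 43,"z": -18,"twist": 0,"fingers": 0.2},
])

```text
time: 11.4
ee_pos: [0.6229, 0.1632, 0.0955]
tcp_rot: [-16.9, 89.7, -101.2]
wrist_force: [0.1, 0.2, -1.9]
opening: 0.0517
```

```bash
python3 snap.py g6
```

```text
(no output)
```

View pics/g6.png

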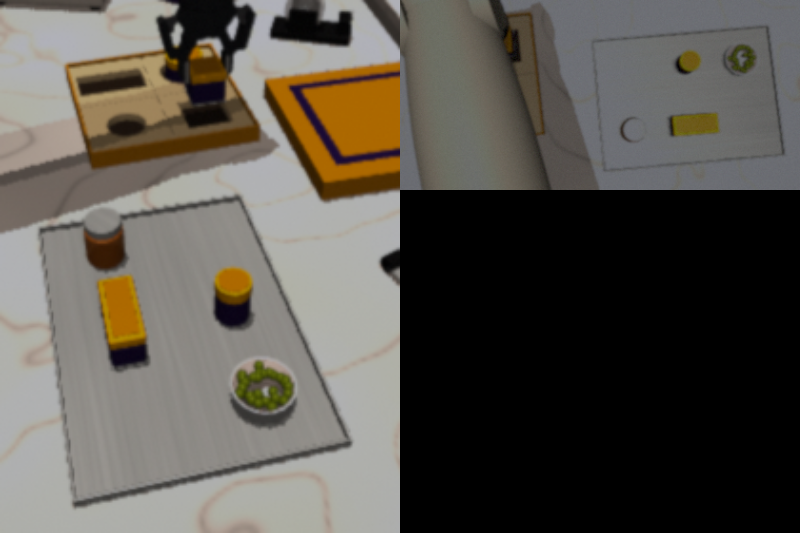

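The square tin hangs above its well, the tin at side crop (206,75) and the well at (208,113). Lowering it now.

jog_arm([
  {"x": 1,"y": 0,"z": -15,"twist": 0,"fingers": 0.2},
  {"x": 1,"y": 0,"z": -25,"twist": 0,"fingers": 0.2},
  {"x": 1,"y": 0,"z": -33,"twist": 0,"fingers": 0.2},
  {"x": 1,"y": 0,"z": -39,"twist": 0,"fingers": 0.2},
  {"x": 1,"y": 0,"z": -43,"twist": 0,"fingers": 0.2},
  {"x": 1,"y": 0,"z": -45,"twist": 0,"fingers": 0.2},
  {"x": 1,"y": 0,"z": -47,"twist": 0,"fingers": 0.2},
  {"x": 1,"y": 0,"z": -47,"twist": 0,"fingers": 0.2},
])

```text
time: 12.3
ee_pos: [0.6247, 0.1634, 0.0502]
tcp_rot: [12.7, 89.8, -71.6]
wrist_force: [0.2, -0.4, -1.8]
opening: 0.0516
```

jog_arm([
  {"x": -1,"y": 0,"z": -1,"twist": 0,"fingers": 0.2},
  {"x": -1,"y": 0,"z": -2,"twist": 0,"fingers": 0.2},
  {"x": -1,"y": 0,"z": -2,"twist": 0,"fingers": 0.2},
])

```text
time: 12.6
ee_pos: [0.6242, 0.1634, 0.0499]
tcp_rot: [38.1, 89.7, -46.2]
wrist_force: [-1.2, -1.3, 7.2]
opening: 0.0517
```

Contact is felt at 7 N, so I'll release and back off.

jog_arm([
  {"x": 0,"y": 0,"z": 0,"twist": 0,"fingers": 1},
  {"x": 0,"y": 0,"z": 0,"twist": 0,"fingers": 1},
  {"x": 0,"y": 0,"z": 0,"twist": 0,"fingers": 1},
  {"x": 0,"y": 0,"z": 0,"twist": 0,"fingers": 1},
  {"x": 0,"y": 0,"z": 15,"twist": 0,"fingers": 1},
  {"x": 0,"y": 0,"z": 40,"twist": 0,"fingers": 1},
  {"x": 0,"y": 0,"z": 80,"twist": 0,"fingers": 1},
  {"x": -5,"y": -30,"z": 90,"twist": 0,"fingers": 1},
  {"x": -10,"y": -70,"z": 90,"twist": 0,"fingers": 1},
  {"x": -15,"y": -110,"z": 90,"twist": 0,"fingers": 1},
])

```text
time: 13.6
ee_pos: [0.6094, 0.0527, 0.1419]
tcp_rot: [52.7, 89.6, -31.5]
wrist_force: [0.7, -0.7, 0.3]
opening: 0.0853
```

jog_arm([
  {"x": -4,"y": -40,"z": 0,"twist": 0,"fingers": 1},
  {"x": -8,"y": -80,"z": 0,"twist": 0,"fingers": 1},
  {"x": -12,"y": -120,"z": 0,"twist": 0,"fingers": 1},
  {"x": -16,"y": -160,"z": 0,"twist": 0,"fingers": 1},
  {"x": -20,"y": -200,"z": 0,"twist": 0,"fingers": 1},
  {"x": -24,"y": -235,"z": 0,"twist": 0,"fingers": 1},
  {"x": -26,"y": -261,"z": 0,"twist": 0,"fingers": 1},
  {"x": -26,"y": -261,"z": -20,"twist": 0,"fingers": 1},
  {"x": -26,"y": -261,"z": -20,"twist": 0,"fingers": 1},
])

```text
time: 14.5
ee_pos: [0.5824, -0.2089, 0.1205]
tcp_rot: [45.3, 89.8, -39.0]
wrist_force: [0.1, 0.5, -1.0]
opening: 0.0852
```

```bash
python3 snap.py g7
```

```text
(no output)
```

View pics/g7.png

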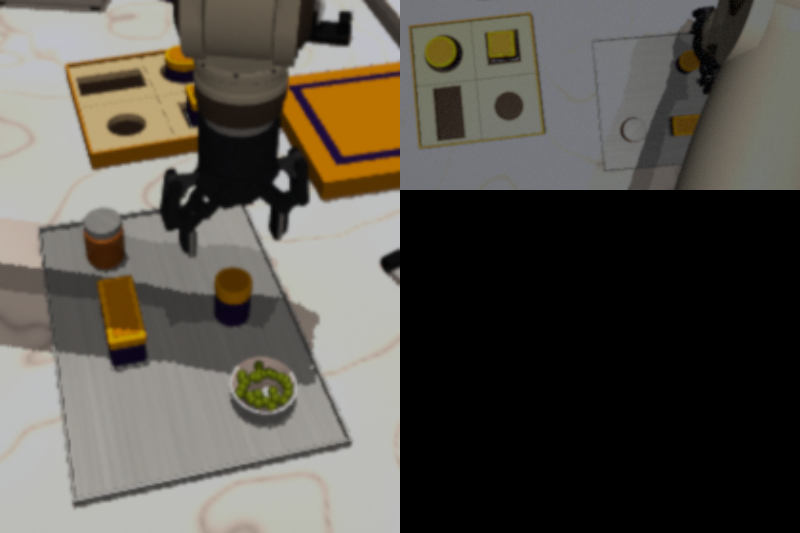

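The square tin is seated in its well at top crop (502,45). The gripper is over the small round tin, so I'll grip it.

jog_arm([
  {"x": 1,"y": 0,"z": -25,"twist": 0,"fingers": 1},
  {"x": 1,"y": 0,"z": -50,"twist": 0,"fingers": 1},
  {"x": 1,"y": 0,"z": -65,"twist": 0,"fingers": 1},
  {"x": 1,"y": 0,"z": -75,"twist": 0,"fingers": 1},
  {"x": 1,"y": 0,"z": -75,"twist": 0,"fingers": 0.7},
  {"x": 1,"y": 0,"z": -75,"twist": 0,"fingers": 0.2},
  {"x": 1,"y": 0,"z": -75,"twist": 0,"fingers": 0.2},
  {"x": 1,"y": 0,"z": -75,"twist": 0,"fingers": 0.2},
  {"x": 1,"y": 0,"z": -75,"twist": 0,"fingers": 0.2},
  {"x": 1,"y": 0,"z": -75,"twist": 0,"fingers": 0.2},
])

```text
time: 15.6
ee_pos: [0.585, -0.2082, 0.049]
tcp_rot: [56.6, 89.5, -27.6]
wrist_force: [-1.0, -0.5, 5.8]
opening: 0.0411
```

jog_arm([
  {"x": 0,"y": 0,"z": 5,"twist": 0,"fingers": 0.1},
  {"x": 0,"y": 0,"z": 15,"twist": 0,"fingers": 0.1},
  {"x": 0,"y": 0,"z": 35,"twist": 0,"fingers": 0.1},
  {"x": 0,"y": 0,"z": 60,"twist": 0,"fingers": 0.1},
  {"x": -5,"y": 25,"z": 80,"twist": 0,"fingers": 0.1},
  {"x": -14,"y": 60,"z": 80,"twist": 0,"fingers": 0.1},
  {"x": -23,"y": 100,"z": 80,"twist": 0,"fingers": 0.1},
  {"x": -32,"y": 140,"z": 80,"twist": 0,"fingers": 0.1},
  {"x": -41,"y": 180,"z": 80,"twist": 0,"fingers": 0.1},
  {"x": -50,"y": 220,"z": 80,"twist": 0,"fingers": 0.1},
])

```text
time: 16.6
ee_pos: [0.5345, 0.0131, 0.13]
tcp_rot: [59.0, 89.5, -25.3]
wrist_force: [1.4, -0.3, -1.0]
opening: 0.041
```

jog_arm([
  {"x": -9,"y": 40,"z": 0,"twist": 0,"fingers": 0.1},
  {"x": -18,"y": 80,"z": 0,"twist": 0,"fingers": 0.1},
  {"x": -25,"y": 115,"z": 0,"twist": 0,"fingers": 0.1},
  {"x": -31,"y": 139,"z": 0,"twist": 0,"fingers": 0.1},
  {"x": -31,"y": 139,"z": -10,"twist": 0,"fingers": 0.1},
  {"x": -31,"y": 139,"z": -25,"twist": 0,"fingers": 0.1},
  {"x": -31,"y": 139,"z": -25,"twist": 0,"fingers": 0.1},
])

```text
time: 17.3
ee_pos: [0.5024, 0.1511, 0.1025]
tcp_rot: [37.8, 89.6, -46.4]
wrist_force: [1.0, -0.6, -1.9]
opening: 0.0406
```

```bash
python3 snap.py g8
```

View pics/g8.png

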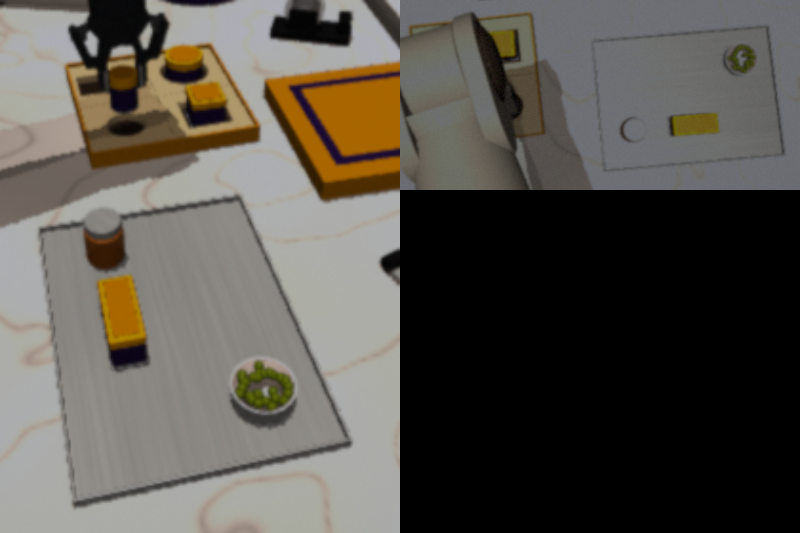

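The small tin hangs over its well, the tin at side crop (123,90) and the well at (126,126). Lowering it.

jog_arm([
  {"x": 2,"y": 0,"z": -15,"twist": 0,"fingers": 0.1},
  {"x": 2,"y": 0,"z": -27,"twist": 0,"fingers": 0.1},
  {"x": 2,"y": 0,"z": -36,"twist": 0,"fingers": 0.1},
  {"x": 2,"y": 0,"z": -42,"twist": 0,"fingers": 0.1},
  {"x": 2,"y": 0,"z": -46,"twist": 0,"fingers": 0.1},
  {"x": 2,"y": 0,"z": -48,"twist": 0,"fingers": 0.1},
  {"x": 2,"y": 0,"z": -49,"twist": 0,"fingers": 0.1},
  {"x": 2,"y": 0,"z": -50,"twist": 0,"fingers": 0.1},
  {"x": 2,"y": 0,"z": -50,"twist": 0,"fingers": 0.1},
])

```text
time: 18.3
ee_pos: [0.5054, 0.1512, 0.0545]
tcp_rot: [53.7, 89.5, -30.6]
wrist_force: [0.3, -0.3, -0.5]
opening: 0.0405
```

jog_arm([
  {"x": -1,"y": 0,"z": -1,"twist": 0,"fingers": 0.1},
  {"x": -1,"y": 0,"z": -2,"twist": 0,"fingers": 0.1},
  {"x": -1,"y": 0,"z": -2,"twist": 0,"fingers": 0.1},
])

```text
time: 18.6
ee_pos: [0.5049, 0.1513, 0.054]
tcp_rot: [61.4, 89.4, -22.9]
wrist_force: [-1.7, -1.5, 8.7]
opening: 0.0409
```

jog_arm([
  {"x": 0,"y": 0,"z": 0,"twist": 0,"fingers": 0.8},
  {"x": 0,"y": 0,"z": 0,"twist": 0,"fingers": 0.8},
  {"x": 0,"y": 0,"z": 0,"twist": 0,"fingers": 0.8},
  {"x": 0,"y": 0,"z": 0,"twist": 0,"fingers": 0.8},
  {"x": 0,"y": 0,"z": 0,"twist": 0,"fingers": 0.8},
  {"x": 0,"y": 0,"z": 15,"twist": 0,"fingers": 0.8},
  {"x": 0,"y": 0,"z": 40,"twist": 0,"fingers": 0.8},
  {"x": 0,"y": 0,"z": 75,"twist": 0,"fingers": 0.8},
  {"x": 0,"y": -30,"z": 90,"twist": 0,"fingers": 0.8},
  {"x": 0,"y": -70,"z": 90,"twist": 0,"fingers": 0.8},
])

```text
time: 19.6
ee_pos: [0.5062, 0.0818, 0.1481]
tcp_rot: [73.0, 89.1, -11.2]
wrist_force: [0.9, 0.6, -0.9]
opening: 0.0685
```

jog_arm([
  {"x": -6,"y": -40,"z": 0,"twist": 0,"fingers": 0.8},
  {"x": -12,"y": -80,"z": 0,"twist": -1,"fingers": 0.8},
  {"x": -18,"y": -120,"z": 0,"twist": -2,"fingers": 0.8},
  {"x": -24,"y": -160,"z": 0,"twist": -2,"fingers": 0.8},
  {"x": -30,"y": -200,"z": 0,"twist": -2,"fingers": 0.8},
  {"x": -36,"y": -240,"z": 0,"twist": -2,"fingers": 0.8},
  {"x": -42,"y": -275,"z": 0,"twist": -2,"fingers": 0.8},
  {"x": -46,"y": -299,"z": -15,"twist": -2,"fingers": 0.8},
  {"x": -46,"y": -299,"z": -35,"twist": -2,"fingers": 0.8},
  {"x": -46,"y": -299,"z": -35,"twist": -2,"fingers": 0.8},
])

```text
time: 20.6
ee_pos: [0.459, -0.2175, 0.1117]
tcp_rot: [76.3, 89.3, -10.0]
wrist_force: [0.4, 0.7, -0.4]
opening: 0.068
```

```bash
python3 snap.py g9
```

```text
(no output)
```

View pics/g9.png

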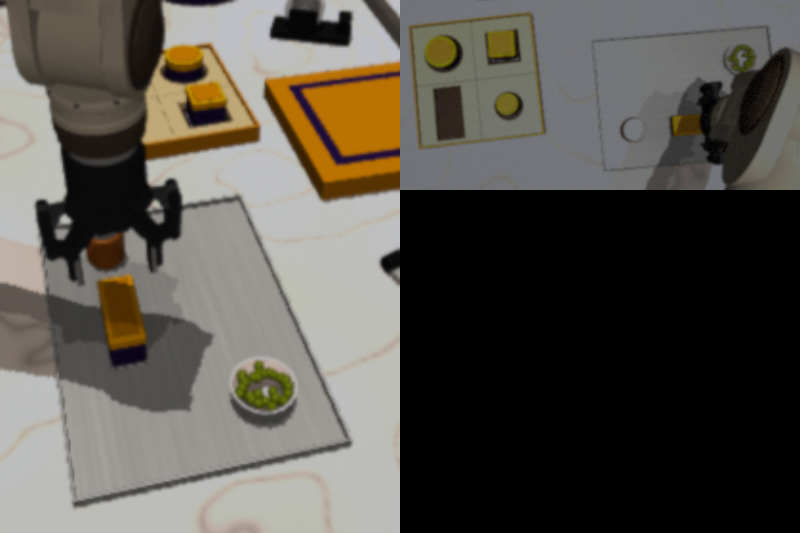

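The small tin is in its well at top crop (508,105). The jaws straddle the oblong tin, and I'll grip it next.

jog_arm([
  {"x": 1,"y": 0,"z": -25,"twist": 0,"fingers": 0.8},
  {"x": 1,"y": 0,"z": -50,"twist": 0,"fingers": 0.8},
  {"x": 1,"y": 0,"z": -65,"twist": 0,"fingers": 0.8},
  {"x": 1,"y": 0,"z": -73,"twist": 0,"fingers": 0.8},
  {"x": 1,"y": 0,"z": -73,"twist": 0,"fingers": 0.7},
  {"x": 1,"y": 0,"z": -73,"twist": 0,"fingers": 0.1},
  {"x": 1,"y": 0,"z": -73,"twist": 0,"fingers": 0.1},
  {"x": 1,"y": 0,"z": -73,"twist": 0,"fingers": 0.1},
  {"x": 1,"y": 0,"z": -73,"twist": 0,"fingers": 0.1},
  {"x": 1,"y": 0,"z": -73,"twist": 0,"fingers": 0.1},
])

```text
time: 21.7
ee_pos: [0.462, -0.2174, 0.0425]
tcp_rot: [72.1, 89.0, -14.1]
wrist_force: [-0.6, 1.0, 6.3]
opening: 0.039
```

jog_arm([
  {"x": 0,"y": 0,"z": 5,"twist": 0,"fingers": 0.1},
  {"x": 0,"y": 0,"z": 15,"twist": 0,"fingers": 0.1},
  {"x": 0,"y": 0,"z": 40,"twist": 0,"fingers": 0.1},
  {"x": 0,"y": 0,"z": 75,"twist": 0,"fingers": 0.1},
  {"x": 2,"y": 25,"z": 90,"twist": 4,"fingers": 0.1},
  {"x": 4,"y": 60,"z": 90,"twist": 11,"fingers": 0.1},
  {"x": 6,"y": 100,"z": 90,"twist": 18,"fingers": 0.1},
  {"x": 9,"y": 140,"z": 90,"twist": 25,"fingers": 0.1},
  {"x": 11,"y": 180,"z": 90,"twist": 32,"fingers": 0.1},
  {"x": 13,"y": 220,"z": 90,"twist": 39,"fingers": 0.1},
])

```text
time: 22.7
ee_pos: [0.4748, 0.0041, 0.1334]
tcp_rot: [70.9, 89.0, 24.0]
wrist_force: [0.4, -0.6, -2.7]
opening: 0.039
```

jog_arm([
  {"x": 2,"y": 35,"z": 0,"twist": 7,"fingers": 0.1},
  {"x": 4,"y": 70,"z": 0,"twist": 14,"fingers": 0.1},
  {"x": 6,"y": 105,"z": 0,"twist": 21,"fingers": 0.1},
  {"x": 8,"y": 140,"z": 0,"twist": 28,"fingers": 0.1},
  {"x": 10,"y": 175,"z": 0,"twist": 35,"fingers": 0.1},
  {"x": 12,"y": 210,"z": 0,"twist": 42,"fingers": 0.1},
  {"x": 15,"y": 240,"z": 0,"twist": 49,"fingers": 0.1},
  {"x": 17,"y": 265,"z": 0,"twist": 53,"fingers": 0.1},
  {"x": 17,"y": 267,"z": 0,"twist": 53,"fingers": 0.1},
  {"x": 17,"y": 267,"z": 0,"twist": 53,"fingers": 0.1},
])

```text
time: 23.7
ee_pos: [0.4916, 0.2715, 0.1336]
tcp_rot: [71.6, 89.0, 77.8]
wrist_force: [0.1, -0.2, -2.3]
opening: 0.0395
```

```bash
python3 snap.py g10
```

```text
(no output)
```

View pics/g10.png

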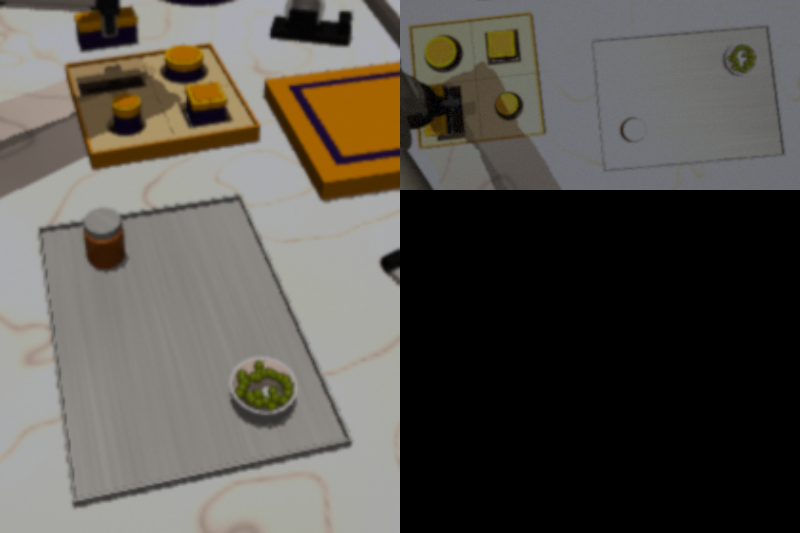

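The oblong tin is turned and above its well, the tin at side crop (106,28) and the well at (112,78). Lowering.

jog_arm([
  {"x": 0,"y": 0,"z": -20,"twist": -0.5,"fingers": 0.1},
  {"x": 0,"y": 0,"z": -40,"twist": -0.5,"fingers": 0.1},
  {"x": 0,"y": 0,"z": -55,"twist": -0.5,"fingers": 0.1},
  {"x": 0,"y": 0,"z": -60,"twist": -0.5,"fingers": 0.1},
  {"x": 0,"y": 0,"z": -60,"twist": -0.5,"fingers": 0.1},
])

```text
time: 24.3
ee_pos: [0.4915, 0.2699, 0.0732]
tcp_rot: [73.8, 89.0, 79.3]
wrist_force: [0.9, 0.4, -1.2]
opening: 0.0394
```

```bash
python3 snap.py g11
```

```text
(no output)
```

View pics/g11.png

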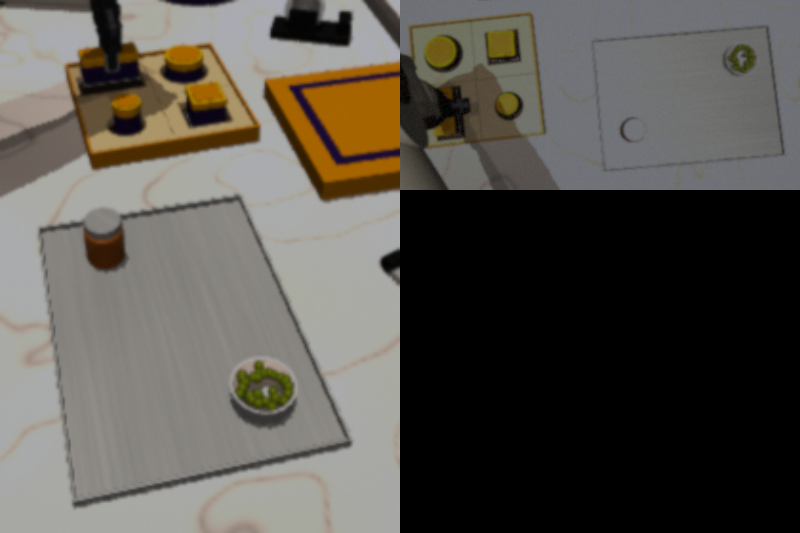

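The tin is lined up just above its well at side crop (112,75), so I'll lower it the rest of the way.

jog_arm([
  {"x": 0,"y": 1,"z": -8,"twist": 0,"fingers": 0.1},
  {"x": 0,"y": 1,"z": -15,"twist": 0,"fingers": 0.1},
  {"x": 0,"y": 1,"z": -20,"twist": 0,"fingers": 0.1},
  {"x": 0,"y": 1,"z": -23,"twist": 0,"fingers": 0.1},
  {"x": 0,"y": 1,"z": -25,"twist": 0,"fingers": 0.1},
  {"x": 0,"y": 1,"z": -26,"twist": 0,"fingers": 0.1},
  {"x": 0,"y": 1,"z": -27,"twist": 0,"fingers": 0.1},
  {"x": 0,"y": 1,"z": -27,"twist": 0,"fingers": 0.1},
])

```text
time: 25.2
ee_pos: [0.4922, 0.2715, 0.0477]
tcp_rot: [67.8, 88.9, 73.3]
wrist_force: [0.4, 0.7, -2.7]
opening: 0.0393
```

jog_arm([
  {"x": 0,"y": 0,"z": -1,"twist": 0,"fingers": 0.1},
  {"x": 0,"y": 0,"z": -2,"twist": 0,"fingers": 0.1},
  {"x": 0,"y": 0,"z": -2,"twist": 0,"fingers": 0.1},
])

```text
time: 25.5
ee_pos: [0.4924, 0.2716, 0.0475]
tcp_rot: [65.0, 88.9, 70.5]
wrist_force: [-6.1, -2.4, 12.0]
opening: 0.0395
```

jog_arm([
  {"x": 0,"y": 0,"z": 1,"twist": 0,"fingers": 0.75},
  {"x": 0,"y": 0,"z": 1,"twist": 0,"fingers": 0.75},
  {"x": 0,"y": 0,"z": 1,"twist": 0,"fingers": 0.75},
  {"x": 0,"y": 0,"z": 1,"twist": 0,"fingers": 0.75},
  {"x": 0,"y": 0,"z": 1,"twist": 0,"fingers": 0.75},
  {"x": 0,"y": 0,"z": 15,"twist": 0,"fingers": 0.75},
  {"x": 0,"y": 0,"z": 45,"twist": 0,"fingers": 0.75},
  {"x": 0,"y": 0,"z": 85,"twist": 0,"fingers": 0.75},
  {"x": -10,"y": -40,"z": 120,"twist": 0,"fingers": 0.75},
  {"x": -20,"y": -80,"z": 120,"twist": 0,"fingers": 0.75},
])

```text
time: 26.5
ee_pos: [0.4737, 0.1921, 0.1729]
tcp_rot: [52.5, 88.6, 58.1]
wrist_force: [1.6, -0.6, 1.1]
opening: 0.0639
```

jog_arm([
  {"x": -10,"y": -45,"z": 0,"twist": 0,"fingers": 0.75},
  {"x": -15,"y": -90,"z": 0,"twist": 0,"fingers": 0.75},
  {"x": -20,"y": -135,"z": 0,"twist": 0,"fingers": 0.75},
  {"x": -25,"y": -180,"z": 0,"twist": 0,"fingers": 0.75},
  {"x": -30,"y": -225,"z": 0,"twist": 0,"fingers": 0.75},
  {"x": -30,"y": -270,"z": 0,"twist": 0,"fingers": 0.75},
  {"x": -30,"y": -315,"z": 0,"twist": 0,"fingers": 0.75},
  {"x": -30,"y": -350,"z": 0,"twist": 0,"fingers": 0.75},
  {"x": -30,"y": -350,"z": 0,"twist": 0,"fingers": 0.75},
])

```text
time: 27.4
ee_pos: [0.4434, -0.1613, 0.1738]
tcp_rot: [49.8, 88.6, 55.3]
wrist_force: [-0.1, 0.3, 0.7]
opening: 0.0639
```

```bash
python3 snap.py g12
python3 - <<'E'
from fit import *
C=[cam("top"),cam("side")]
N=dict(L=(.6116,.2829),S=(.5042,.1515),Q=(.6236,.1635),O=(.4922,.2709))
for k,p in dict(L=(.6116,.2829,0,.054),S=(.5042,.1515,0,.064),Q=(.6236,.1635,.1,.058),O=(.4922,.2709,.1,.054)).items():
    r,b,f=fit(k,p,C,.008);print(k,((r[:2]-N[k])*1000).round(1),np.degrees(r[2]).round(1),r[3].round(4),round(b,4),round(f))
cv2.imwrite("pics/f.png",np.hstack([cv2.resize(C[0]["image"][135:275,100:245,::-1],(400,386),interpolation=cv2.INTER_CUBIC),cv2.resize(C[1]["image"][130:215,215:335,::-1],(400,386),interpolation=cv2.INTER_CUBIC)]))
E
```

```text
L [-1.3 -2.3] 1.1 0.0567 0.0068 174
S [ 0.9 -2.3] 1.8 0.0659 0.0098 36
Q [-0.9 -2.5] 3.7 0.0616 0.0089 177
O [-0.4 -3.5] 5.4 0.059 0.0005 235
```

View pics/f.png

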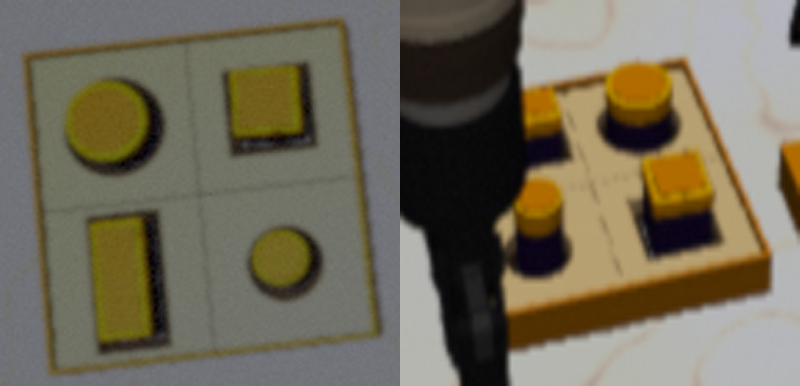

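View pics/g12.png

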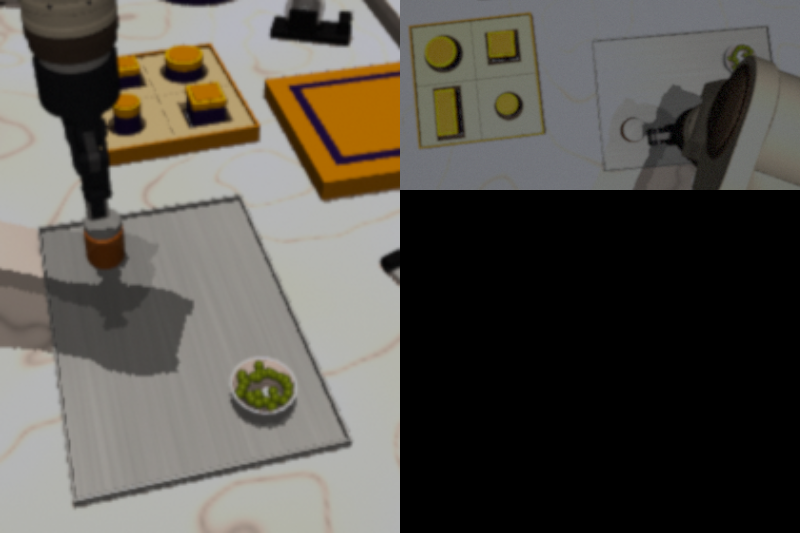

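All four tins look seated. The arm partly hides the oblong in the side view, which spoils its height fit. I'll move clear and check again.

jog_arm([
  {"x": -20,"y": -45,"z": 0,"twist": 0,"fingers": 0.75},
  {"x": -40,"y": -90,"z": 0,"twist": 0,"fingers": 0.75},
  {"x": -60,"y": -135,"z": 20,"twist": 0,"fingers": 0.75},
  {"x": -80,"y": -180,"z": 40,"twist": 0,"fingers": 0.75},
  {"x": -100,"y": -220,"z": 60,"twist": 0,"fingers": 0.75},
  {"x": -100,"y": -220,"z": 60,"twist": 0,"fingers": 0.75},
  {"x": -100,"y": -220,"z": 60,"twist": 0,"fingers": 0.75},
])

```text
time: 28.3
ee_pos: [0.3439, -0.3774, 0.2341]
tcp_rot: [49.9, 88.6, 55.6]
wrist_force: [-0.1, 0.5, -0.3]
opening: 0.0641
```

```bash
python3 snap.py g13
python3 - <<'E'
from fit import *
C=[cam("top"),cam("side")]
N=dict(L=(.6116,.2829),S=(.5042,.1515),Q=(.6236,.1635),O=(.4922,.2709))
for k,p in dict(Q=(.6236,.1635,.1,.058),O=(.4922,.2709,.1,.054)).items():
    r,b,f=fit(k,p,C,.008);print(k,((r[:2]-N[k])*1000).round(1),np.degrees(r[2]).round(1),r[3].round(4),round(b,4),round(f))
E
```

```text
Q [-0.8 -2.4] 3.6 0.0609 0.0086 187
O [-0.5 -1.4] 5.3 0.0567 0.0086 199
```

View pics/g13.png

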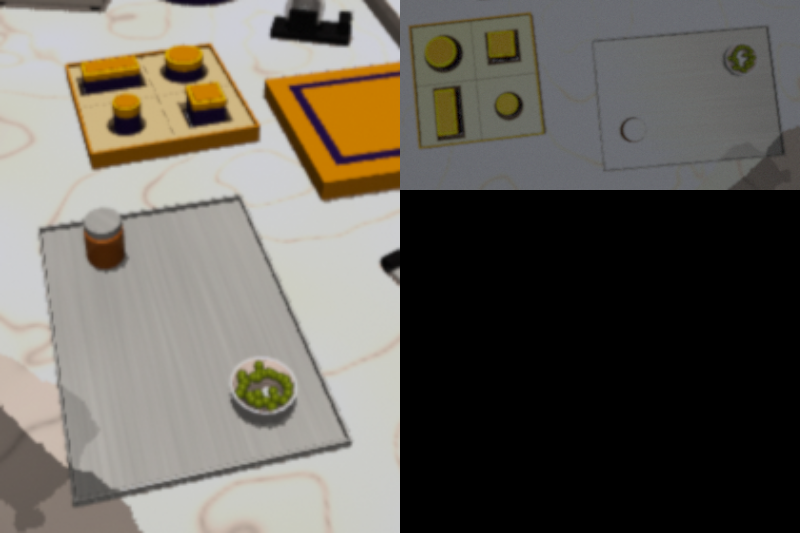

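All four tins stand in their wells, with the oblong now clear at side crop (110,68). The jar (104,240) and dish (263,386) haven't moved. I'm handing the job in.

```bash
python3 -c "
from workcell import ticket
print(ticket.job_done())"
```

```text
the job is handed in; nothing more can be done
None
```

All four tins were moved from the tray into their own wells, lowered until the floor contact was felt, then let go. The job was handed in at about 28 s of the 93 s allowed; the hand-in gave no verdict.

- **Position:** the last two-view fits put every tin within about 3 mm of its well's centre, against the 13 mm allowed.
- **Height:** fitted lid heights read about 2–4 mm above nominal (for example, oblong 56.7 mm against 54 mm). The same fits were about 2–3 mm high while the tins stood on the tray, so this looks mostly like calibration error. Contact at each well floor came within 1 mm of the expected height.
- **Upright and undisturbed:** I judged this by eye only; all tins look upright in both views. The honey jar and nut dish show no visible movement.
- **Setbacks:** one move call was refused because it left out some axes, with no motion. One oblong height fit was spoiled because the arm hid the tin. After moving the arm clear, I repeated that fit and it was normal.

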